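# Hold a shaker's sprung belt tensioner back with its tension bar

### The arm

A 7-joint arm with a two-finger parallel gripper is mounted at the origin on a cart in front of the work surface, level with it; the furniture and walls round the work are solid. World frame = base frame: x ahead of the robot, y to its left, z up, the work surface at z = 0. Lengths are in m, angles in rad, forces in N, time in s.
With the tool pointing down it reaches from about 0.425 to 0.8 m from the base axis. Payload 8.3 kg.
Tool frame: the origin (TCP) lies on the centre line of the jaws, within the pads' length; the fingertips stand r.nose_length ahead of it and the grasp point (between the pads) lies 8 mm behind it (r.nose_length is the distance from the TCP to the fingertips, in m); z points along the fingers, y is the line along which they close (so a half turn about z gives the same grasp; the last joint's range is limited). The gripper opens to 85 mm and grips with 20 to 120 N. Pads are 22 mm wide; open, the fingers measure 114 mm over their backs; the gripper's body (76 mm by 85 mm) begins 54 mm behind the grasp point. The pads swing forward as they close: fully open they stand 13 mm farther back than shut.
Start: joints at [1.1, 0.383, 0.016, 1.37, -0.006, 1.388, -0.046], TCP at [0.248, -0.574, 0.242] pointing down, gripper open.
Joint ranges: [-2.95, 2.95], [-0.25, 2.06], [-1.52, 1.56], [0.18, 2.33], [-1.44, 4.58], [0.02, 2.06], [-3.01, 3.01]. Speed limits (rad/s): [2.39, 2.39, 3.01, 3.01, 3.14, 3.14, 3.14].

### API

Orientations are given as a unit quaternion [x, y, z, w].
In Python, from bench import r gives the robot as it stands. The module is installed in compiled form; this text tells all that it offers.
- The arm moves only by the shell command python3 -m inch 'ROWS' [OPENING]. ROWS is JSON, a list of rows, each an object of numbers: "x", "y", "z": the shift along the world's x, y, z in m; "spin": the turn about the world's z in rad. In form: [{"x": .., "y": .., "z": .., "spin": ..}, ...]. A call has 1 to 5 rows; each row is the pose to reach, as a shift and turn from the pose commanded when the call began; what a row does not reach only later rows make up. A row lasts 1/8 s, in which the tool goes at most 62.5 mm and 10.7 degrees, less where a joint would pass 70% of its speed; a pose out of reach is approached as far as the arm can. A call with a gripper value outside its range is refused whole. OPENING is the opening, from 0 (shut) to 1 (fully open), set as the call begins (- or left out, the last holds). The fingers move at their own pace and stop on an object; the grip force is fixed at half the most. Time passes only in rows, so rows that repeat a pose let the fingers close. It gives the time, the measured TCP pose, the force, the opening and the grip force at its end, in the units of the state.
- r.read_state(): the state, without advancing time (a new reading comes with each control period).
- r.grab_frame(name): name is "scene" or "top" or "wrist"; returns a dict with "img" (400x640x3 uint8, red, green, blue), "fx", "fy", "cx", "cy" (pixels), "k1" (the pictures are not rectified: a ray, as slopes to the right and down, at radius r is drawn at 1 + k1 r^2 times it, then the intrinsics apply), "position" and "orientation" of the camera in the world. Camera axes: x right, y down, z forward; pixel columns grow to the right and rows downward; lengths in m; the calibration is good to about 2 mm. A picture is of the moment at which its call begins. There is no depth.
- r.sign_off(): hands the job in; it is judged then, once.
The state is a dict: "t": time; "joint_pos": joint angles; "qd": joint speeds; "effort": joint torques, N m; "position": TCP position; "eef_rot": TCP orientation; "force": force on the tool from outside, world axes, zero at the start; "ft_torque": the same for the moment, N m; "width": finger opening in m; "grip_force": force on a finger pad.
Only numpy, scipy, OpenCV 4.12 (cv2) and the standard library are available. Lean on these libraries where they do the work, as an engineer would, in place of code of your own. Each camera call takes 0.05 s, during which the arm holds its last target. There are 200 camera calls.

### The job

The drive belt of the small orbital shaker is to be changed and I need both hands for it. Take the yellow-handled tension bar out of the driver stand, put it upright down through the eye of the blue belt tensioner until its collar sits on the eye, then draw the tensioner back past the click of the red catch, all the way to its stop, never letting it fly back. Finish while you are still holding it there with the bar, so that your pull and not the catch keeps it back; leave the red and blue drivers in the stand and the oil bottle where it is.

Things in the scene. Friction and masses are not known exactly. Their poses are not given: they have to be found in the camera images.
- tension_bar_grip (a point): middle of the yellow round handle (24 mm thick, 52 mm long, held there) of the tension bar, a loose tool 96 mm long, 70 g. Its z axis runs from the tip up along the handle. It starts upright in one of the three sockets of the driver stand, hanging 28 mm deep on its collar; the handle's middle is then 88 mm above the worktop, its underside 16 mm above the stand.
- bar_tip (a point): lower end of the bar, 70 mm below the handle's middle. The shank is round steel, 8 mm thick, its last 6 mm tapered to 4 mm; a collar 17 mm wide has its underside 28 mm above the tip; the handle's underside is 44 mm above the tip.
- driver_stand: grey block with three round sockets, 56 x 146 x 46 mm, fixed; origin under its centre. The sockets stand in a row along its y axis at -47, 0 and 47 mm. Which tool stands in which socket varies.
- driver_red_grip (a point): middle of the handle of a nut driver of the same size with a red handle; stays in its socket.
- driver_blue_grip (a point): middle of the handle of a nut driver of the same size with a blue handle; stays in its socket.
- shaker: white orbital shaker without its platform, 160 (x) x 210 (y) x 55 mm high to its metal deck, fixed; origin under its centre, its front with the knob looks along its -x. On the deck stand pulleys and crank pins up to 95 mm above the worktop.
- pivot_top (a point): point on the upright axis of the blue tensioner, at the height of the arm's top, 86 mm above the worktop; fixed to the shaker.
- eye_top (a point): centre of the mouth of the eye at the end of the tensioner, in its top face. The eye is an upright steel ring, 25 mm outside, hole 10 mm, 14 mm thick, right through; its top is 94 mm above the worktop and 25 mm of free height lies under it. It moves on a level circle of 91 mm radius about pivot_top.
- tensioner (a joint): angle of the tensioner, rad: 0 at rest (where its spring keeps it), growing as it is drawn back towards the shaker's front, which turns it clockwise seen from above; stop at 0.75. At the eye the spring pulls back with about 2.5 N at 0 and 9 N at 0.75. The catch drops in with a click at about 0.48 and would then keep it from going back below about 0.45; from there to the stop at 0.75 only the hand holds it.
- catch (a joint): angle of the red catch (a sprung pawl on the shaker's deck), rad: 0 when down, up to about 0.13 while the tooth of the tensioner lifts it; it drops back to 0 behind the tooth with the click.
- oil_bottle: small brown bottle with a black cap, 25 mm wide, 62 mm high, stands behind the driver stand, in front of the analyser; stays put.
Mind the look-alikes: they are no part of the job. Of the things that look like the part that bears driver_blue_grip, the middle-sized one is meant.

How it is judged:
By the outcome, as a careful person would: the job done as asked, in the order asked, and still so for the second after the job is handed in, while the arm keeps its last pose, push and grip.
It also fails if it takes over 48 s, if anything falls off the work surface, if the arm or the gripper's body presses on something with over 40 N, if the wrist force passes 120 N, or if a joint passes its speed limit or range.

## Working session

There is one attempt and no reset: what is moved stays moved. The work goes in short steps, Python scripts to look and compute and a shell command to move; the robot and the scene stay as the last step left them, time stands still between calls to the robot, and variables do not carry over. Pictures are saved under pics/ and viewed, at most 10 in all, crops included, and the job is handed in when it is done.

```bash
mkdir -p pics
cat > h.py <<'E'
import numpy as np, cv2
from scipy.spatial.transform import Rotation as R
def ray(f,u,v):
    d=np.array([(u-f["cx"])/f["fx"],(v-f["cy"])/f["fy"]]);s=d.copy()
    for _ in range(20): s=d/(1+f["k1"]*(s@s))
    return np.array(f["position"]),R.from_quat(f["orientation"]).apply([s[0],s[1],1.])
def atz(f,u,v,z):
    p,d=ray(f,u,v); return p+d*(z-p[2])/d[2]
def proj(f,P):
    c=R.from_quat(f["orientation"]).inv().apply(np.array(P)-f["position"]);s=c[:2]/c[2];s=s*(1+f["k1"]*(s@s))
    return np.array([s[0]*f["fx"]+f["cx"],s[1]*f["fy"]+f["cy"]])
def tri(obs):
    A=np.zeros((3,3));b=np.zeros(3)
    for f,u,v in obs:
        p,d=ray(f,u,v);d=d/np.linalg.norm(d);M=np.eye(3)-np.outer(d,d);A+=M;b+=M@p
    X=np.linalg.solve(A,b);return X,[np.round(proj(f,X)-[u,v],1) for f,u,v in obs]
E
python3 - <<'E'
from bench import r
import cv2,pickle
for n in("scene","top"):
    f=r.grab_frame(n);pickle.dump(f,open(n+".pkl","wb"));cv2.imwrite(f"pics/{n}1.png",cv2.resize(f["img"][:,:,::-1],(800,500)))
    print(n,{k:v for k,v in f.items() if k!="img"})
print(r.read_state(),r.nose_length)
E
```

```text
scene {'fx': 414.32143957157706, 'fy': 414.32143957157706, 'cx': 320.6207854979901, 'cy': 198.82666145304916, 'k1': -0.0032883056879380954, 'position': array([ 0.02188622, -0.38054374,  0.47823387]), 'orientation': array([ 0.80031523, -0.2902859 ,  0.18365119, -0.49142839])}
top {'fx': 518.1756783565074, 'fy': 518.1756783565074, 'cx': 318.2439438057204, 'cy': 195.2782392301909, 'k1': -0.1283979899821221, 'position': array([0.47452759, 0.23399656, 1.20296542]), 'orientation': array([-0.70461654,  0.70877725, -0.02060476,  0.02694059])}
{'t': 0.1, 'joint_pos': array([ 1.10012724,  0.38418992,  0.01638696,  1.37102266, -0.00630632,
        1.38817319, -0.04651984]), 'qd': array([-8.13006577e-04, -1.26878002e-03,  7.27687538e-04, -1.97307071e-03,
       -2.16511047e-05,  2.49043797e-03, -9.24698468e-05]), 'effort': array([ 3.05724396e-03, -6.29132509e+01,  8.47221091e-01, -3.72757244e+01,
        1.65678706e-02,  1.04927170e-02, -7.81093803e-06]), 'position': array([ 0.24771863, -0.57336089,  0.24136853]), 'eef_rot': array([ 9.79283883e-01,  2.02490288e-01, -1.88003531e-04, -8.51443063e-04]), 'force': array([-0.06455182,  0.46841391,  0.63751621]), 'ft_torque': array([-0.01218983,  0.013717  , -0.00934384]), 'grip_force': 0.0, 'width': 0.08544423874881005} 0.011
```

View pics/scene1.png

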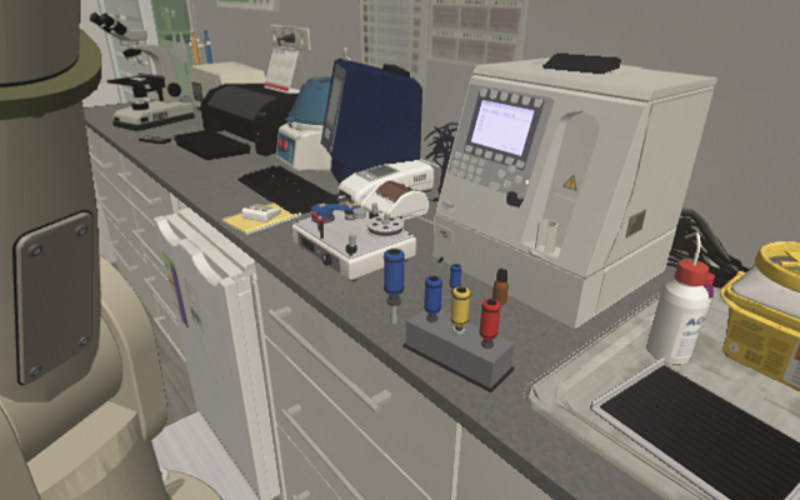

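View pics/top1.png

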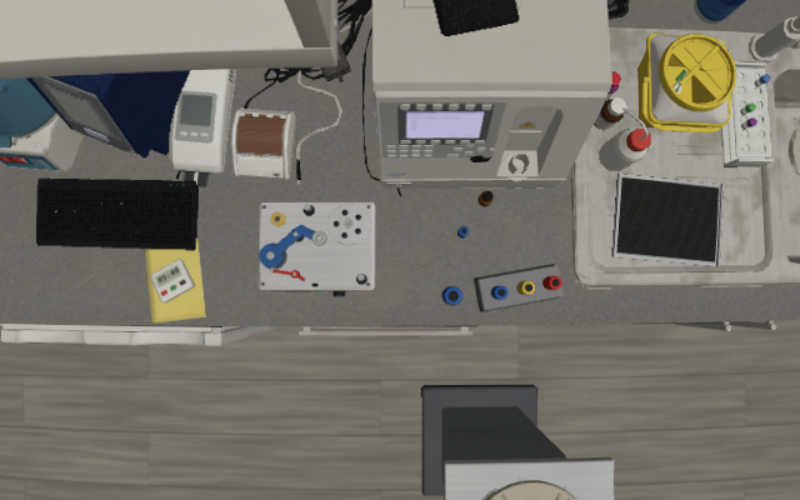

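Run:
```python
import cv2,pickle
import numpy as np
t=pickle.load(open("top.pkl","rb"))["img"][:,:,::-1];s=pickle.load(open("scene.pkl","rb"))["img"][:,:,::-1]
a=cv2.resize(t[155:240,200:310],None,fx=5,fy=5,interpolation=cv2.INTER_CUBIC)
b=cv2.resize(s[150:230,225:345],None,fx=5,fy=5,interpolation=cv2.INTER_CUBIC)
c=np.zeros((600,800,3),np.uint8)
b=cv2.resize(b,(430,287)); a=cv2.resize(a,(367,283))
c[:287,:430]=b;c[:283,433:800]=a
d=cv2.resize(t[200:250,340:460],(600,250),interpolation=cv2.INTER_CUBIC);c[300:550,:600]=d
cv2.imwrite("pics/c1.png",c)
```

```text
(no output)
```

View pics/c1.png

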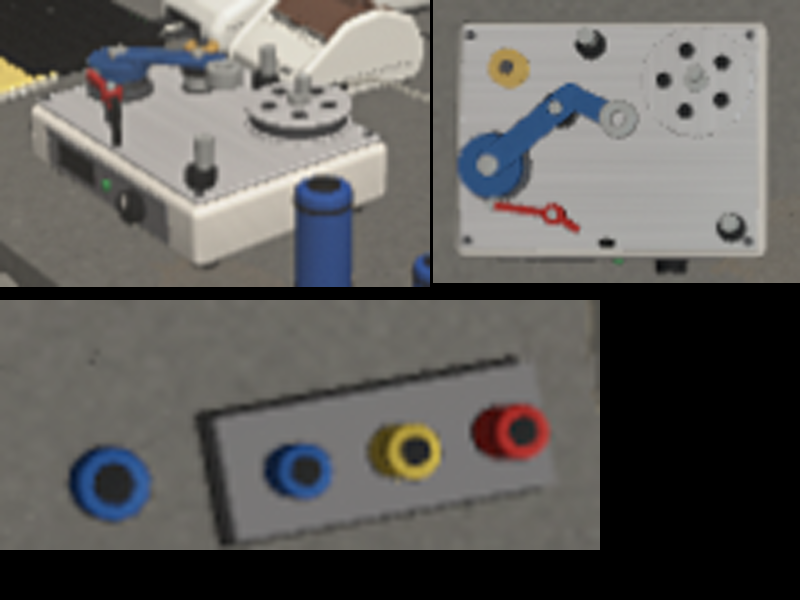

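Run:
```python
import pickle
from h import *
t=pickle.load(open("top.pkl","rb"));s=pickle.load(open("scene.pkl","rb"))
k=3.336
P=lambda x,y:(200+(x-433)/k,155+y/3.33)
e=atz(t,*P(619,119),.094);p=atz(t,*P(487,163),.086)
print("eye",e,"piv",p,np.linalg.norm(e-p))
cs=[P(461,24),P(765,24),P(765,255),P(460,255)]
for c in cs: print("deck",atz(t,*c,.055))
Q=lambda x,y:(340+x/5,200+(y-300)/5)
for n,q in dict(y=(416,452),r=(523,431),b=(307,470)).items(): print(n,atz(t,*Q(*q),.114))
print(tri([(t,*Q(416,452)),(s,461/1.25,291/1.25)]))
print("pp",[proj(t,atz(t,*P(619,119),.094))])
S=lambda x,y:(225+x*120/430,150+y*80/287)
print("eye tri",tri([(t,*P(619,119)),(s,*S(225,62))]))
print("corner post",atz(t,*P(731,226),.08), "catch",atz(t,*P(552,213),.09))
x=R.from_quat([0.979283883,0.202490288,0,0]).as_matrix();print(x)
```

```text
eye [0.55988608 0.37820273 0.094     ] piv [0.53228065 0.46568419 0.086     ] 0.09208183778337309
deck [0.62795014 0.49070333 0.055     ]
deck [0.62613165 0.28545895 0.055     ]
deck [0.47164285 0.28595002 0.055     ]
deck [0.47231464 0.49004129 0.055     ]
y [0.47242514 0.02299479 0.114     ]
r [ 0.480843   -0.02276647  0.114     ]
b [0.46527454 0.06927489 0.114     ]
(array([0.47260948, 0.02268074, 0.11332678]), [array([ 0.1, -0.1]), array([-0.2,  0. ])])
pp [array([255.75539568, 190.73573574])]
eye tri (array([0.56073212, 0.37714808, 0.09637514]), [array([ 0.3, -0.5]), array([-0.5,  0. ])])
corner post [0.49065794 0.30685303 0.08      ] catch [0.49942    0.42216306 0.09      ]
[[ 0.9179953   0.39659125  0.        ]
 [ 0.39659125 -0.9179953   0.        ]
 [ 0.          0.         -1.        ]]
```

```bash
python3 -m inch '[{"x":0.04,"y":0.04,"spin":0.13},{"x":0.08,"y":0.08,"spin":0.27},{"x":0.12,"y":0.12,"spin":0.4},{"x":0.16,"y":0.16,"spin":0.53},{"x":0.2,"y":0.2,"spin":0.66}]'; python3 -m inch '[{"x":0.005,"y":0.05,"spin":0.13},{"x":0.01,"y":0.1,"spin":0.27},{"x":0.015,"y":0.15,"spin":0.4},{"x":0.02,"y":0.2,"spin":0.53},{"x":0.025,"y":0.25,"spin":0.67}]'
```

```text
schema error: expected keys x, y, z, spin
schema error: expected keys x, y, z, spin
```

```bash
python3 -m inch '[{"x":0.04,"y":0.04,"z":0,"spin":0.13},{"x":0.08,"y":0.08,"z":0,"spin":0.27},{"x":0.12,"y":0.12,"z":0,"spin":0.4},{"x":0.16,"y":0.16,"z":0,"spin":0.53},{"x":0.2,"y":0.2,"z":0,"spin":0.66}]'; python3 -m inch '[{"x":0.005,"y":0.05,"z":0,"spin":0.13},{"x":0.01,"y":0.1,"z":0,"spin":0.27},{"x":0.015,"y":0.15,"z":0,"spin":0.4},{"x":0.02,"y":0.2,"z":0,"spin":0.53},{"x":0.025,"y":0.25,"z":0,"spin":0.67}]'
```

```text
t: 0.72
position: [0.4488, -0.3722, 0.2419]
eef_rot: [0.86, 0.511, -0.0, -0.0]
force: [2.0, -0.2, 0.3]
width: 0.0851
grip_force: 0.0
t: 1.35
position: [0.4726, -0.1221, 0.242]
eef_rot: [0.644, 0.765, -0.0, -0.0]
force: [-0.1, 1.3, 0.3]
width: 0.0851
grip_force: 0.0
```

```bash
python3 -m inch '[{"x":0,"y":0.05,"z":-0.02,"spin":0},{"x":0,"y":0.1,"z":-0.04,"spin":0},{"x":0,"y":0.145,"z":-0.06,"spin":0},{"x":0,"y":0.145,"z":-0.08,"spin":0},{"x":0,"y":0.145,"z":-0.08,"spin":0}]'
python3 - <<'E'
from bench import r
from h import *
f=r.grab_frame("wrist");t=r.grab_frame("top")
y=proj(f,(.4725,.0229,.114));print(y,r.read_state()["position"],proj(t,(.4725,.0229,.114)))
a=f["img"][:,:,::-1].copy();cv2.circle(a,tuple(int(v) for v in y),2,(255,0,255),-1);cv2.imwrite("pics/w1.png",a)
E
```

```text
t: 1.98
position: [0.4716, 0.0214, 0.1608]
eef_rot: [0.645, 0.764, -0.001, -0.001]
force: [-0.5, -0.7, 0.5]
width: 0.0853
grip_force: 0.0
[321.30958881 225.60387863] [0.47298569 0.0206858  0.16258712] [423.24406729 230.36399395]
```

View pics/w1.png

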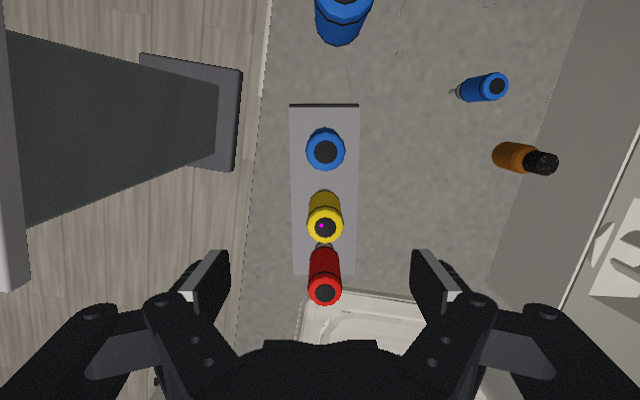

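```bash
python3 - <<'E'
from bench import r
from h import *
f=r.grab_frame("wrist");print(atz(f,325,227.5,.114),f["position"],r.read_state()["position"])
E
python3 -m inch '[{"x":0.0005,"y":0.001,"z":-0.02,"spin":0},{"x":0.0005,"y":0.001,"z":-0.05,"spin":0},{"x":0.0005,"y":0.001,"z":-0.07,"spin":0},{"x":0.0005,"y":0.001,"z":-0.08,"spin":0},{"x":0.0005,"y":0.001,"z":-0.08,"spin":0}]'
```

```text
[0.47671741 0.02057648 0.114     ] [0.46163918 0.0900433  0.29517393] [0.47332217 0.02056887 0.16296695]
t: 2.75
position: [0.4735, 0.0219, 0.0825]
eef_rot: [0.646, 0.763, -0.0, -0.0]
force: [0.2, 0.0, 0.6]
width: 0.086
grip_force: 0.0
```

```bash
python3 -m inch '[{"x":0.001,"y":0,"z":-0.001,"spin":0},{"x":0.001,"y":0,"z":-0.001,"spin":0},{"x":0.001,"y":0,"z":-0.001,"spin":0},{"x":0.001,"y":0,"z":-0.001,"spin":0},{"x":0.001,"y":0,"z":-0.001,"spin":0}]' 0.1;  python3 -m inch '[{"x":0,"y":0,"z":0,"spin":0},{"x":0,"y":0,"z":0,"spin":0},{"x":0,"y":0,"z":0,"spin":0}]'
```

```text
t: 3.38
position: [0.4747, 0.0223, 0.0818]
eef_rot: [0.646, 0.764, 0.0, 0.0]
force: [-1.3, 0.1, 5.7]
width: 0.0229
grip_force: 58.5
t: 3.75
position: [0.4747, 0.0223, 0.0818]
eef_rot: [0.646, 0.764, 0.0, 0.0]
force: [-1.2, -0.2, 6.2]
width: 0.0229
grip_force: 58.5
```

```bash
python3 -m inch '[{"x":0,"y":0,"z":0.015,"spin":0},{"x":0,"y":0,"z":0.045,"spin":0},{"x":0,"y":0,"z":0.09,"spin":0},{"x":0,"y":0,"z":0.14,"spin":0},{"x":0,"y":0,"z":0.18,"spin":0}]';  python3 -m inch '[{"x":0.02,"y":0.04,"z":0,"spin":0.03},{"x":0.04,"y":0.09,"z":0,"spin":0.06},{"x":0.06,"y":0.14,"z":0,"spin":0.09},{"x":0.08,"y":0.19,"z":0,"spin":0.12},{"x":0.085,"y":0.24,"z":0,"spin":0.13}]'; python3 -m inch '[{"x":0,"y":0.04,"z":0,"spin":0},{"x":0,"y":0.08,"z":-0.02,"spin":0},{"x":0,"y":0.105,"z":-0.05,"spin":0},{"x":0,"y":0.115,"z":-0.07,"spin":0},{"x":0,"y":0.115,"z":-0.07,"spin":0}]'
python3 - <<'E'
from bench import r
from h import *
import pickle
o=[]
for n in("wrist","top","scene"):
    f=r.grab_frame(n);pickle.dump(f,open(n+"2.pkl","wb"));o.append(f)
s=r.read_state();print(s["position"],s["eef_rot"],s["width"])
R_=R.from_quat(s["eef_rot"]).as_matrix();tip=s["position"]+R_[:,2]*.062
print(tip,[proj(f,tip) for f in o],[proj(f,(.560,.378,.094)) for f in o])
w=cv2.resize(o[0]["img"][:,:,::-1][100:400,120:520],(400,300))
u,v=proj(o[2],tip).astype(int)
sc=cv2.resize(o[2]["img"][v-40:v+35,u-50:u+50,::-1],(400,300),interpolation=cv2.INTER_CUBIC)
u2,v2=proj(o[1],tip).astype(int)
tp=cv2.resize(o[1]["img"][v2-38:v2+37,u2-50:u2+50,::-1],(400,300),interpolation=cv2.INTER_CUBIC)
print(u,v,u2,v2)
cv2.imwrite("pics/d1.png",np.vstack([np.hstack([w,sc]),np.hstack([tp,tp*0])]))
E
```

```text
t: 4.38
position: [0.4744, 0.0226, 0.2641]
eef_rot: [0.645, 0.764, 0.001, 0.001]
force: [0.3, -0.8, 0.5]
width: 0.0225
grip_force: 58.8
t: 5.0
position: [0.5603, 0.2631, 0.2614]
eef_rot: [0.595, 0.804, -0.0, -0.0]
force: [-0.1, -0.0, -0.4]
width: 0.0229
grip_force: 59.0
t: 5.62
position: [0.5587, 0.3765, 0.1896]
eef_rot: [0.594, 0.804, -0.002, -0.001]
force: [0.1, -0.4, 0.2]
width: 0.0224
grip_force: 59.0
[0.56061742 0.37605458 0.19288239] [5.95509250e-01 8.03347899e-01 7.01885185e-04 6.27590656e-04] 0.022751667507338976
[0.56073177 0.37607816 0.1308825 ] [array([322.23773737, 222.17764228]), array([254.48353223, 188.97940713]), array([287.12827399, 153.92965038])] [array([321.8273576 , 203.22565087]), array([255.84925858, 190.68235624]), array([286.83509655, 168.16712624])]
287 153 254 188
```

View pics/d1.png

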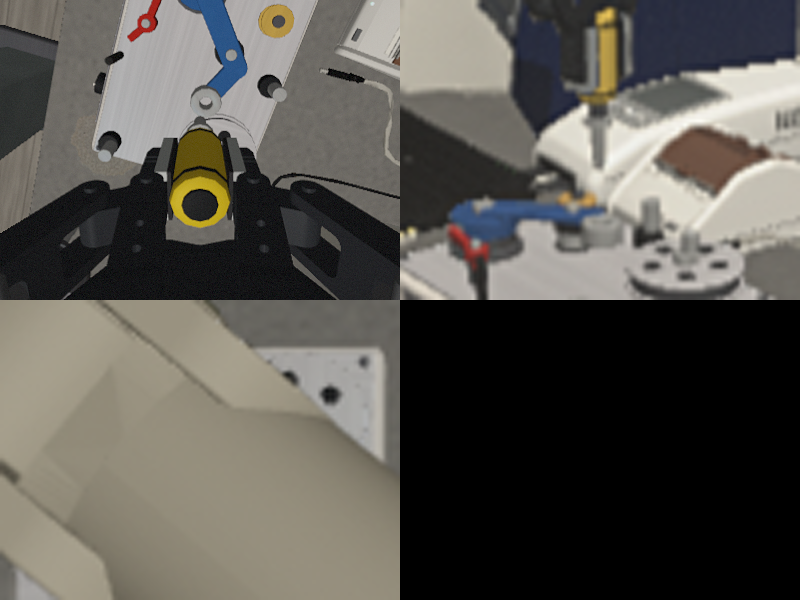

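Run:
```python
import pickle
from h import *
w=pickle.load(open("wrist2.pkl","rb"))["img"][:,:,::-1];s=pickle.load(open("scene2.pkl","rb"))["img"][:,:,::-1]
a=cv2.resize(w[180:240,290:355],(650,600),interpolation=cv2.INTER_CUBIC)[:,:400+150]
b=cv2.resize(s[145:185,275:300],(250,400),interpolation=cv2.INTER_CUBIC)
c=np.zeros((600,800,3),np.uint8);c[:,:550]=a;c[:400,550:]=b;cv2.imwrite("pics/z1.png",c)
```

```text
(no output)
```

View pics/z1.png

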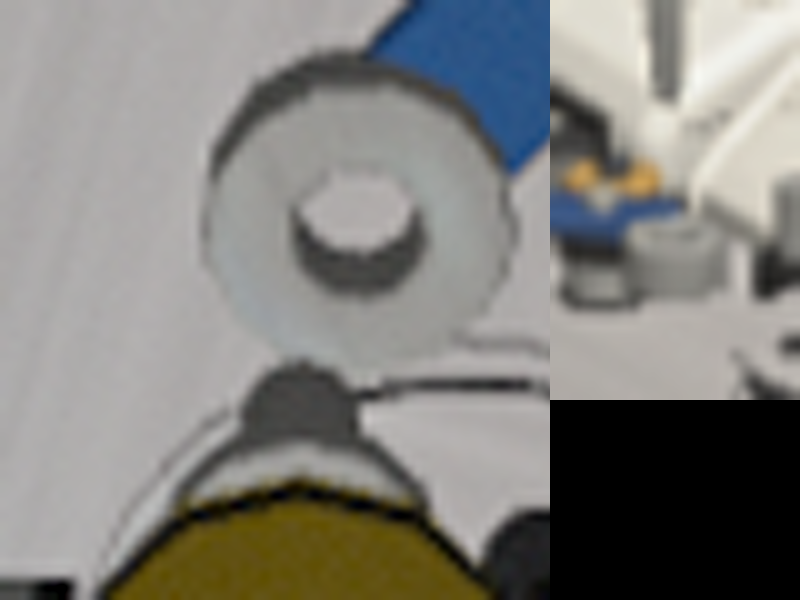

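Run:
```python
import pickle
from h import *
w=pickle.load(open("wrist2.pkl","rb"));s=pickle.load(open("scene2.pkl","rb"))
print("eye w",atz(w,326,203.2,.094),"tip w",atz(w,320.3,219,.131))
print("eye s",atz(s,287.9,168.5,.094),"tip s",atz(s,286.3,154.8,.131))
print(tri([(w,326,203.2),(s,287.9,168.5)]),tri([(w,320.3,219),(s,286.3,154.8)]))
```

```text
eye w [0.56312158 0.37898235 0.094     ] tip w [0.55881595 0.37789541 0.131     ]
eye s [0.56076025 0.37469377 0.094     ] tip s [0.55560275 0.37233609 0.131     ]
(array([0.56336359, 0.37841774, 0.09210622]), [array([0., 0.]), array([-0.,  0.])]) (array([0.55903198, 0.37714049, 0.12878483]), [array([-0., -0.]), array([ 0., -0.])])
```

```bash
python3 -m inch '[{"x":0.0045,"y":0.0015,"z":-0.015,"spin":0},{"x":0.0045,"y":0.0015,"z":-0.03,"spin":0},{"x":0.0045,"y":0.0015,"z":-0.03,"spin":0}]'
python3 - <<'E'
from bench import r
from h import *
import pickle
for n in("wrist","scene"):
    f=r.grab_frame(n);pickle.dump(f,open(n+"3.pkl","wb"))
    if n=="wrist": a=cv2.resize(f["img"][180:240,290:355,::-1],(650,600),interpolation=cv2.INTER_CUBIC)[:,:550]
    else: b=cv2.resize(f["img"][145:185,275:300,::-1],(250,400),interpolation=cv2.INTER_CUBIC)
c=np.zeros((600,800,3),np.uint8);c[:,:550]=a;c[:400,550:]=b;cv2.imwrite("pics/z2.png",c)
E
```

```text
t: 6.15
position: [0.5633, 0.3776, 0.1589]
eef_rot: [0.595, 0.804, -0.002, -0.001]
force: [-0.4, -0.4, -1.7]
width: 0.0224
grip_force: 59.0
```

View pics/z2.png

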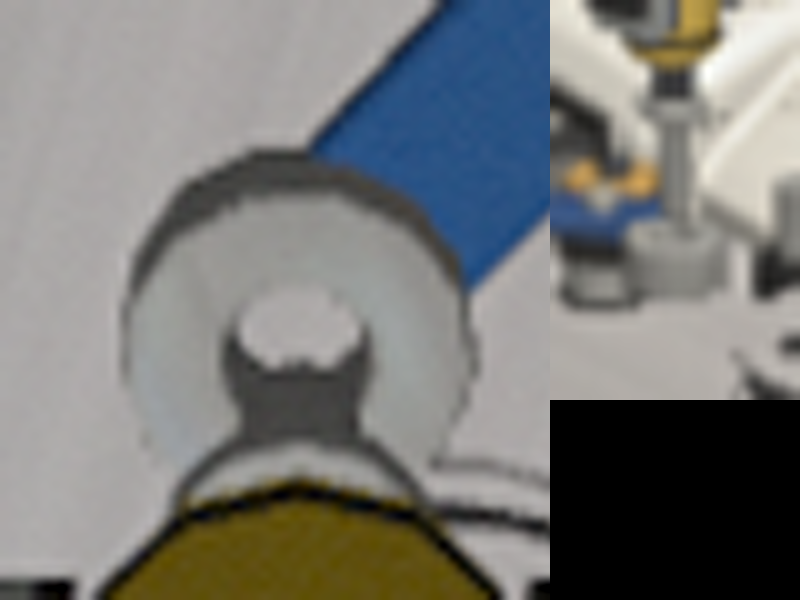

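```bash
python3 -m inch '[{"x":0,"y":0,"z":-0.006,"spin":0},{"x":0,"y":0,"z":-0.012,"spin":0},{"x":0,"y":0,"z":-0.012,"spin":0}]'; python3 -c "
from bench import r
s=r.read_state();print(s['position'],s['force'],s['ft_torque'])"
```

```text
t: 6.62
position: [0.5636, 0.3785, 0.1485]
eef_rot: [0.595, 0.804, -0.001, -0.0]
force: [-0.4, 0.2, 0.2]
width: 0.0226
grip_force: 59.0
[0.56362179 0.37853164 0.14853928] [-0.43678863  0.19789112  0.24713771] [-0.01087092  0.0144773   0.01826354]
```

```bash
python3 -m inch '[{"x":0,"y":0,"z":-0.006,"spin":0},{"x":0,"y":0,"z":-0.012,"spin":0},{"x":0,"y":0,"z":-0.016,"spin":0},{"x":0,"y":0,"z":-0.018,"spin":0}]'; python3 -m inch '[{"x":0,"y":0,"z":-0.001,"spin":0},{"x":0,"y":0,"z":-0.002,"spin":0},{"x":0,"y":0,"z":-0.002,"spin":0}]'
```

```text
t: 7.12
position: [0.5638, 0.3787, 0.1309]
eef_rot: [0.595, 0.804, -0.0, -0.0]
force: [-1.1, -0.6, -0.0]
width: 0.0228
grip_force: 58.9
t: 7.5
position: [0.5639, 0.3789, 0.1298]
eef_rot: [0.595, 0.804, 0.0, 0.0]
force: [-1.4, -1.7, 3.2]
width: 0.0228
grip_force: 59.3
```

```bash
python3 -m inch '[{"x":0,"y":0,"z":-0.001,"spin":0},{"x":0,"y":0,"z":-0.001,"spin":0}]'
python3 - <<'E'
from bench import r
from h import *
f=r.grab_frame("scene");w=r.grab_frame("wrist")
a=cv2.resize(f["img"][135:190,255:315,::-1],(480,440),interpolation=cv2.INTER_CUBIC)
b=cv2.resize(w["img"][180:235,290:330,::-1],(320,440),interpolation=cv2.INTER_CUBIC)
cv2.imwrite("pics/z3.png",np.hstack([a,b]))
# arc shifts relative to rest
p=np.array([.534,.4655]);e=np.array([.5635,.3785]);d=e-p;print(np.linalg.norm(d));d*=.091/np.linalg.norm(d)
for q in np.arange(.0,.86,.05):
    v=R.from_euler('z',-q).apply([*d,0])[:2]-d;print(round(q,2),np.round(v*1000,1))
E
```

```text
t: 7.75
position: [0.564, 0.379, 0.1296]
eef_rot: [0.595, 0.804, 0.0, 0.0]
force: [-3.5, -2.5, 8.8]
width: 0.0224
grip_force: 59.8
0.09186539065393454
0.0 [0. 0.]
0.05 [-4.3 -1.4]
0.1 [-8.7 -2.5]
0.15 [-13.2  -3.4]
0.2 [-17.7  -4.1]
0.25 [-22.2  -4.6]
0.3 [-26.8  -4.8]
0.35 [-31.3  -4.8]
0.4 [-35.9  -4.6]
0.45 [-40.4  -4.1]
0.5 [-44.9  -3.5]
0.55 [-49.4  -2.6]
0.6 [-53.8  -1.4]
0.65 [-58.1  -0.1]
0.7 [-62.4   1.4]
0.75 [-66.6   3.2]
0.8 [-70.7   5.2]
0.85 [-74.7   7.3]
```

View pics/z3.png

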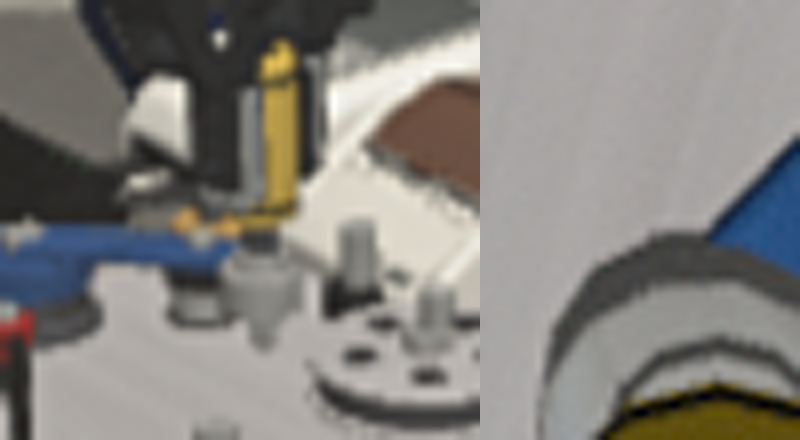

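```bash
python3 -m inch '[{"x":-0.0043,"y":-0.0014,"z":0,"spin":-0.05},{"x":-0.0087,"y":-0.0025,"z":0,"spin":-0.1},{"x":-0.0132,"y":-0.0034,"z":0,"spin":-0.15},{"x":-0.0177,"y":-0.0041,"z":0,"spin":-0.2},{"x":-0.0222,"y":-0.0046,"z":0,"spin":-0.25}]'
```

```text
t: 8.48
position: [0.5441, 0.3742, 0.1298]
eef_rot: [0.691, 0.722, 0.002, 0.001]
force: [4.2, 0.8, 3.6]
width: 0.0225
grip_force: 59.3
```

```bash
python3 -m inch '[{"x":-0.0046,"y":-0.0002,"z":0,"spin":-0.05},{"x":-0.0091,"y":-0.0002,"z":0,"spin":-0.1},{"x":-0.0137,"y":0,"z":0,"spin":-0.15},{"x":-0.0182,"y":0.0005,"z":0,"spin":-0.2},{"x":-0.0227,"y":0.0011,"z":0,"spin":-0.25}]'
```

```text
t: 9.1
position: [0.5222, 0.3742, 0.1297]
eef_rot: [0.776, 0.63, 0.002, 0.002]
force: [5.4, -2.8, 4.6]
width: 0.0228
grip_force: 59.4
```

```bash
python3 -m inch '[{"x":-0.0045,"y":0.0009,"z":0,"spin":-0.05},{"x":-0.0089,"y":0.0021,"z":0,"spin":-0.1},{"x":-0.0132,"y":0.0034,"z":0,"spin":-0.15},{"x":-0.0175,"y":0.0049,"z":0,"spin":-0.2},{"x":-0.0217,"y":0.0067,"z":0,"spin":-0.25}]'
python3 - <<'E'
from bench import r
from h import *
f=r.grab_frame("scene");w=r.grab_frame("wrist");s=r.read_state();print(s["position"],s["force"],s["ft_torque"])
a=cv2.resize(f["img"][135:190,235:295,::-1],(480,440),interpolation=cv2.INTER_CUBIC)
b=cv2.resize(w["img"][90:310,220:380,::-1],(320,440),interpolation=cv2.INTER_CUBIC)
cv2.imwrite("pics/z4.png",np.hstack([a,b]))
E
```

```text
t: 9.72
position: [0.5011, 0.3796, 0.1297]
eef_rot: [0.849, 0.528, 0.002, 0.002]
force: [5.8, -7.3, 7.3]
width: 0.023
grip_force: 59.6
[0.50065004 0.37978837 0.12969822] [ 6.08800431 -6.13998054  6.21983037] [-1.58720924e+00 -1.50933354e+00  1.64815968e-04]
```

View pics/z4.png

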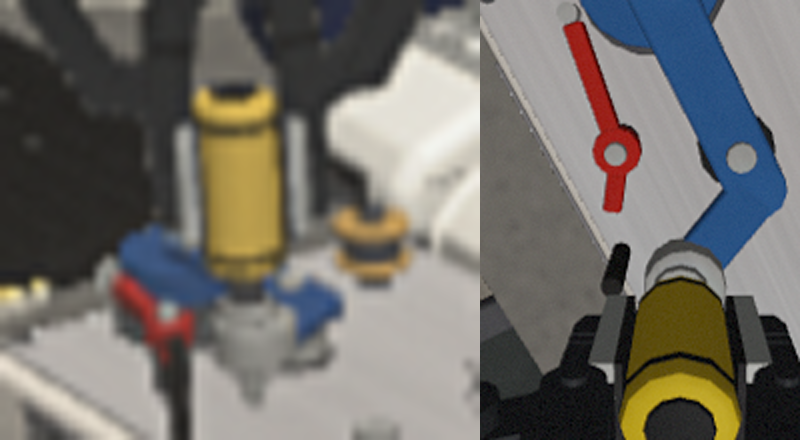

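```bash
python3 -m inch '[{"x":-0.002,"y":0.001,"z":0,"spin":-0.02},{"x":-0.0041,"y":0.002,"z":0,"spin":-0.05},{"x":-0.0041,"y":0.002,"z":0,"spin":-0.05}]'
```

```text
t: 10.2
position: [0.4969, 0.3814, 0.1297]
eef_rot: [0.862, 0.507, 0.002, 0.002]
force: [5.5, -7.2, 7.2]
width: 0.0226
grip_force: 59.7
```

```bash
python3 -m inch '[{"x":-0.002,"y":0.0005,"z":0,"spin":-0.02},{"x":-0.004,"y":0.001,"z":0,"spin":-0.04},{"x":-0.004,"y":0.001,"z":0,"spin":-0.04}]'
```

```text
t: 10.58
position: [0.4938, 0.3825, 0.1297]
eef_rot: [0.872, 0.49, 0.003, 0.002]
force: [8.7, -6.3, 4.5]
width: 0.0229
grip_force: 59.5
```

```bash
python3 -m inch '[{"x":-0.0015,"y":0.0007,"z":0,"spin":0},{"x":-0.003,"y":0.0014,"z":0,"spin":0},{"x":-0.003,"y":0.0014,"z":0,"spin":0}]'
```

```text
t: 10.95
position: [0.4932, 0.3826, 0.1298]
eef_rot: [0.872, 0.489, 0.004, 0.003]
force: [14.4, -6.8, 2.7]
width: 0.0223
grip_force: 59.7
```

```bash
python3 -m inch '[{"x":-0.001,"y":0.0005,"z":-0.001,"spin":0},{"x":-0.001,"y":0.0005,"z":-0.001,"spin":0},{"x":-0.001,"y":0.0005,"z":-0.001,"spin":0},{"x":-0.001,"y":0.0005,"z":-0.001,"spin":0}]'
python3 - <<'E'
from bench import r
from h import *
f=r.grab_frame("scene");w=r.grab_frame("wrist");s=r.read_state();print(s["position"],s["force"],s["ft_torque"])
a=cv2.resize(f["img"][135:190,235:295,::-1],(480,440),interpolation=cv2.INTER_CUBIC)
b=cv2.resize(w["img"][90:310,220:380,::-1],(320,440),interpolation=cv2.INTER_CUBIC)
cv2.imwrite("pics/z5.png",np.hstack([a,b]))
E
```

```text
t: 11.45
position: [0.493, 0.3828, 0.1297]
eef_rot: [0.873, 0.488, 0.005, 0.004]
force: [14.6, -9.3, 6.8]
width: 0.0227
grip_force: 60.4
[0.49306539 0.38273291 0.1296897 ] [14.52649555 -9.55831478  7.30108399] [-2.31694563e+00 -3.66919243e+00 -2.78838998e-03]
```

View pics/z5.png

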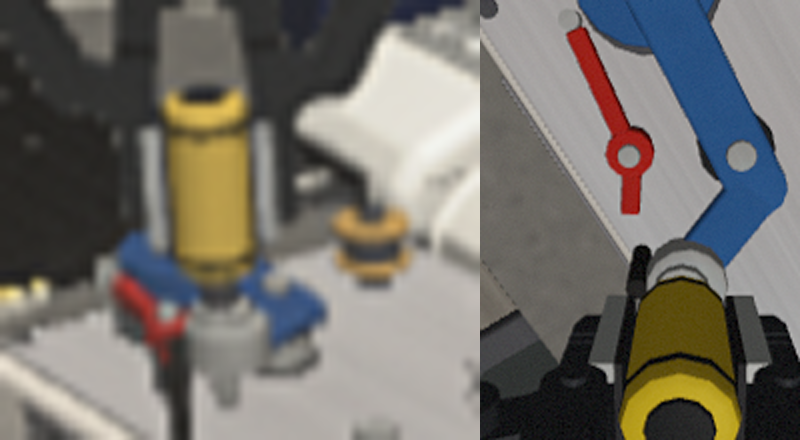

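```bash
python3 -c "
from bench import r
print(r.sign_off())"
```

```text
the job is handed in; nothing more can be done
None
```

I put the tension bar down through the eye with its collar seated, drew the tensioner past the catch to its stop, and signed off at about 11.5 s still holding it there with roughly 17 N of pull; I didn't touch the red and blue drivers or the oil bottle.

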